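# Enable the laser plate reader with its key

### The arm

A 6-joint arm with a two-finger parallel gripper is mounted at the origin on the work surface. World frame = base frame: x ahead of the robot, y to its left, z up, the work surface at z = 0. Lengths are in m, angles in degrees, forces in N, time in s.
With the tool pointing down it reaches from about 0.375 to 0.9 m from the base axis. Payload 3.1 kg.
Tool frame: the origin (TCP) lies on the centre line of the jaws, within the pads' length; the fingertips stand 25 mm ahead of it and the grasp point (between the pads) lies 6 mm ahead of it; z points along the fingers, y is the line along which they close (so a half turn about z gives the same grasp; the last joint's range is limited). The gripper opens to 87 mm and grips with 3 to 60 N. Pads are 19 mm wide; open, the fingers measure 117 mm over their backs; the gripper's body (75 mm by 190 mm) begins 51 mm behind the grasp point.
Start: joints at [55.434, 30.224, 82.088, -0, 67.689, -10.227], TCP at [0.258, 0.569, 0.248] pointing down, gripper open.
Joint ranges: [-176.69, 176.69], [-43.24, 126.21], [12.49, 139.97], [-82, 262], [0, 151.66], [-163.58, 163.58]. Speed limits (degrees/s): [159.86, 159.86, 180, 180, 180, 180].

### API

Orientations are given as a 3x3 rotation matrix whose columns are the frame's x, y, z axes.
In Python, from rig import * gives the robot as it stands.
- The arm moves only by the tool step_arm, never from a script. Its argument "steps" is a list of rows, each a list of 7 numbers: the shift along the tool's x, y, z normalised to -1 to 1, where 1 is 0.3 m, then the turn, a rotation vector about the tool's x, y, z normalised to -1 to 1, where 1 is 45 degrees, then the gripper's target within -1 to 1 (shut at 1, half-way at 0, fully open at -1). A call has 1 to 8 rows; each row is the pose to reach, as a shift and turn from the pose commanded when the call began, along the tool's axes at that moment; what a row does not reach only later rows make up. A row lasts 1/12 s, in which the tool goes at most 41.7 mm and 7.16 degrees, less where a joint would pass 70% of its speed; a pose out of reach is approached as far as the arm can. A call with a number of a shift or a turn outside -1 to 1 is refused whole. A call with a gripper value outside its range is refused whole. The fingers move at their own pace and stop on an object; the grip force is fixed at half the most. Time passes only in rows, so rows that repeat a pose let the fingers close. It gives the time, the measured TCP pose, the force, the opening and the grip force at its end, in the units of the state.
- read_state(): the state, without advancing time (a new reading comes with each control period).
- capture(name): name is "scene" or "top" or "wrist"; returns a dict with "image" (384x512x3 uint8, red, green, blue), "vertical_fov" (degrees; the focal length in pixels is half the picture's height over the tangent of half this angle, whatever the lens; pixels are square), "cx", "cy" (the principal point, pixels), "world_from_camera" (4x4, takes a point from camera to world coordinates); the wrist camera has in their place "T_tool_cam" (4x4, takes a point from camera to tool coordinates, whose origin is the TCP and whose axes are the flange's). Camera axes: x right, y down, z forward; pixel columns grow to the right and rows downward; lengths in m; the calibration is good to about 2 mm. A picture is of the moment at which its call begins: read the wrist's pose just before it. There is no depth.
- hand_in(): hands the job in; it is judged then, once.
The state is a dict: "time_s": time; "joint_positions": joint angles; "qvel": joint speeds; "tau": joint torques, N m; "position": TCP position; "tcp_rot": TCP orientation; "force": force on the tool from outside, world axes, zero at the start; "moment": the same for the moment, N m; "opening": opening from 0.0 (shut) to 1.0 (fully open); "grasp_force": force on a finger pad.
Only numpy, scipy, OpenCV 4.12 (cv2) and the standard library are available. Lean on these libraries where they do the work, as an engineer would, in place of code of your own. Each camera call takes 0.05 s, during which the arm holds its last target. There are 200 camera calls.

### The job

Switch on the laser plate reader at its white control box: push the metal shutter fully aside to uncover the keyhole, take the wide square-headed key from the wooden key stand, put it fully into the keyhole and turn it clockwise as far as it goes. Then, with the key on, press the start button fully down and let go, leaving the key upright in the switch, turned on. Do not press start before the key is on, and leave the other two keys in the stand and everything else on the bench where it is.

Things in the scene. Friction and masses are not known exactly. Their poses are not given: they have to be found in the camera images.
- console: Fixed white control box, 130 mm (its x) x 200 mm (its y) x 70 mm high. Origin at the centre of its underside on the bench; z up. On its top: the keyhole at the centre, the round start button 72 mm from it towards -y, the shutter sliding towards +y. Its place (left or right of the key stand) and yaw vary.
- keyway (a point): Centre of the keyhole's mouth, on the switch's axis, 73 mm above the bench; the frame turns with the switch. The keyhole is a slot 13.8 mm long (x) x 5.6 mm wide (y) x 26 mm deep, straight down, in a round steel face 33 mm in diameter, which stands 1 mm above a black bezel. With the switch off, x is the control box's x. At the start the shutter covers it.
- keyswitch (a joint): Angle of the key switch: 0 = off (stop), 1.2 rad (69 degrees) = on (stop), growing clockwise seen from above. It stays where it is left; about 0.05 N m turns it. The key has about 0.15 rad of play in the slot.
- shutter_tab (a point): Centre of the top edge of the shutter's tab, 97 mm above the bench; axes of the control box. The shutter is an aluminium plate 42 x 40 x 3 mm, its top 78 mm above the bench, centred over the keyhole when shut; the tab stands on it 15 mm from its centre towards +y, 26 mm (x) x 6 mm (y, the sliding direction), 19 mm above the plate.
- shutter (a joint): Travel of the shutter towards the control box's +y: 0 = shut over the keyhole (it starts at 0 to 0.006), 0.045 m = fully open (stop). It stays where it is left; about 1.5 N slides it.
- start_top (a point): Centre of the top of the start button, a grey round push button 28 mm in diameter in a black ring 44 mm in diameter; its top is 92 mm above the bench and 22 mm above the control box's top, level; pressed straight down.
- start (a joint): Travel of the start button: 0 = up, 0.006 m = fully down. It springs back; fully down takes 5 N.
- stand: Fixed plywood key stand, 170 mm (its x) x 50 mm (y) x 34 mm high, with three slots 55 mm apart along its x. Each holds one key upright, blade down, the width of the key along the stand's x axis; a key lifts straight out. Origin at the centre of its underside; which key is in which slot varies.
- key_head (a point): Centre of the black head of the wide square-headed key: 38 mm wide (x) x 8 thick (y) x 30 tall (z up). Under the head a steel shoulder 18 x 8 x 4 mm tall, then the blade. The shoulder's underside is 19 mm below this point: it is 53 mm above the bench in the stand, and 19 mm above the keyhole's mouth when fully home. 20 to 45 g. It fits either way round.
- key_tip (a point): Lower end of that key's steel blade, 41 mm below the centre of its head. The blade is 12 mm wide (x) x 4 mm thick (y) x 22 mm long; its last 6 mm taper to 7 x 1.2 mm.
- round_key_head (a point): Another key, black round head 28 mm in diameter, 8 mm thick, same blade; upright in the stand. The point is near the middle of the head, 53 mm above the bench. Leave it.
- narrow_key_head (a point): Another key, black head only 14 mm wide, 8 mm thick, 30 mm tall, same blade; upright in the stand. The point is the centre of the head, 53 mm above the bench. Leave it.
- timer: Bystander: white kitchen-style timer, 50 x 58 x 16 mm, lying flat; origin at the centre of its underside.
- marker: Bystander: white marker pen with black cap, 130 mm long, lying down; origin under its middle.
- microplate: Bystander: white 96-well plate, 86 x 128 x 14 mm, lying flat; origin at the centre of its underside.
- wash_bottle: Bystander: white plastic bottle, 70 mm diameter, 160 mm tall, standing; origin at the centre of its underside.
- reagent: Bystander: amber bottle, 48 mm diameter, 85 mm tall, standing; origin at the centre of its underside.
- tip_tray: Bystander: clear open tray, 85 x 120 x 45 mm; origin at the centre of its underside.

How it is judged (in metres and radians):
On the way, in this order (a step that is already met when the one before it is completed fails the run):
1. the shutter is pushed fully aside (value of joint shutter above 0.036 m), for 0.1 s.
2. the square-headed key is fully in the keyhole, switch still off (horizontal distance between key_head and keyway below 0.004 m and z of key_head in the frame of keyway below 0.0225 m and angle between key_head's own z axis and vertical below 0.12 rad and angle between the x axis of key_head and the x axis of keyway, either way round below 0.25 rad and value of joint keyswitch below 0.5 rad), for 0.1 s.
3. the key is turned to on (horizontal distance between key_head and keyway below 0.004 m and z of key_head in the frame of keyway below 0.0225 m and angle between key_head's own z axis and vertical below 0.12 rad and angle between the x axis of key_head and the x axis of keyway, either way round below 0.25 rad and value of joint keyswitch above 1.05 rad), for 0.1 s.
4. the start button is pressed down with the key on (all of step 3 and value of joint start above 0.0045 m), for 0.05 s.
At the end, for the whole second after the job is handed in: Square-headed key in the keyhole (within 4 mm of its axis, shoulder within 3.5 mm of the face, upright within 0.12 rad), switch beyond 1.05 rad, shutter open over 36 mm, start button up, the other keys upright in the stand within 10 mm of their places (all of step 3 and value of joint shutter above 0.036 m and value of joint start below 0.0015 m and distance of each of round_key_head, narrow_key_head from where it was at the start of the episode below 0.01 m and angle between each of round_key_head, narrow_key_head's own z axis and vertical below 0.15 rad); the robot touches nothing.
It fails at once if start is pressed while the key is not on (value of joint start above 0.004 m and value of joint keyswitch below 0.9 rad).
It fails at once if a bystander is pushed out of its place (distance of any of timer, microplate, wash_bottle, reagent, tip_tray from where it was at the start of the episode above 0.02 m or distance of marker from where it was at the start of the episode above 0.03 m).
It fails at once if another key is pulled from the stand (distance of any of round_key_head, narrow_key_head from where it was at the start of the episode above 0.02 m).
It also fails if it takes over 58 s, if anything falls off the work surface, if the arm or the gripper's body presses on something with over 40 N, if the wrist force passes 120 N, or if a joint passes its speed limit or range.

## Working session

There is one attempt and no reset: what is moved stays moved. The work goes in short steps, Python scripts to look and compute and a tool call to move; the robot and the scene stay as the last step left them, time stands still between calls to the robot, and variables do not carry over. Pictures are saved under pics/ and viewed, at most 10 in all, crops included, and the job is handed in when it is done.

Besides the shell and the picture viewer there is one more tool, called after "Emit:" as a command line: name --pt "numbers of a row" for each row, then --argument value for the rest. step_arm: Moves the arm, as the interface text tells. Scaled input: -1 to 1 covers 0.3 m each way for a shift and 45 degrees each way for a turn. Its arguments: {"type":"object","properties":{"steps":{"type":"array"}},"required":["steps"]}

```bash
mkdir -p pics
cat > h.py <<'E'
from rig import *
import numpy as np, cv2
def cap(n,f):
    s=read_state(); c=capture(n); cv2.imwrite('pics/'+f,c['image'][:,:,::-1]); 
    H,W=c['image'].shape[:2]; fl=H/2/np.tan(np.radians(c['vertical_fov'])/2)
    if n=='wrist':
        T=np.eye(4);T[:3,:3]=np.array(s['tcp_rot']).reshape(3,3);T[:3,3]=s['position'];T=T@np.array(c['T_tool_cam'])
    else: T=np.array(c['world_from_camera'])
    np.savez('pics/'+f+'.npz',T=T,f=fl,cx=c['cx'],cy=c['cy'])
def ray(f,u,v,z):
    d=np.load('pics/'+f+'.npz');T=d['T'];r=T[:3,:3]@np.array([(u-d['cx'])/d['f'],(v-d['cy'])/d['f'],1]);o=T[:3,3]
    return (o+r*(z-o[2])/r[2])
def proj(f,p):
    d=np.load('pics/'+f+'.npz');T=d['T'];q=T[:3,:3].T@(np.array(p)-T[:3,3]);return q[:2]/q[2]*d['f']+[d['cx'],d['cy']]
E
python3 - <<'E'
from h import *
cap('top','top.png');cap('scene','scene.png')
a=cv2.imread('pics/top.png');cv2.imwrite('pics/top2.png',cv2.resize(a,(800,600),interpolation=cv2.INTER_CUBIC))
s=read_state();print(s['position'],s['tcp_rot'],s['time_s'],s['opening'])
d=np.load('pics/top.png.npz');print(d['T'],d['f'])
E
```

```text
[0.25721218 0.56893265 0.24664167] [[-9.11115403e-01  4.12149797e-01 -1.12615010e-03]
 [ 4.12151200e-01  9.11113917e-01 -1.67861149e-03]
 [ 3.34211647e-04 -1.99355290e-03 -9.99997957e-01]] 0.1 1.0010896893962664
[[ 7.81482276e-02 -9.75567207e-01  2.05332605e-01  3.93018086e-01]
 [-9.96941303e-01 -7.62773947e-02  1.70234576e-02 -7.99707108e-03]
 [-9.45290860e-04 -2.06034908e-01 -9.78544186e-01  1.12159780e+00]
 [ 0.00000000e+00  0.00000000e+00  0.00000000e+00  1.00000000e+00]] 382.3037487201181
```

View pics/top2.png

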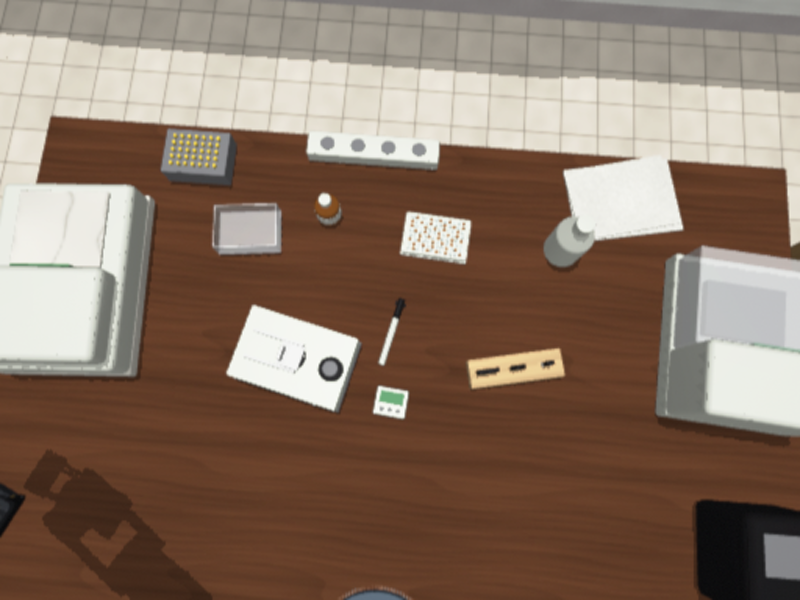

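View pics/scene.png

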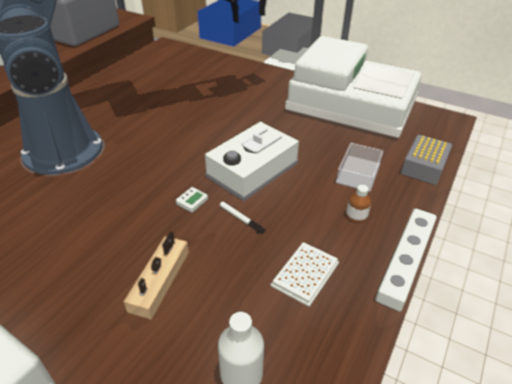

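The top view shows the console on the left (button at (330,369), tab at about (282,353)). The stand is on the right, with the wide key leftmost at (487,371), the middle key at (517,367) and the narrow one at (548,363). All pixels are in the 800x600 view.

Run:
```python
from h import *
k=512/800
R=lambda u,v,z:ray('top.png',u*k,v*k,z)
for n,u,v,z in [('c1',254,306,.07),('c2',358,340,.07),('c3',338,410,.07),('c4',228,376,.07),('btn',330,369,.092),('wide',487,371,.06),('mid',517,367,.06),('nar',548,363,.06),('s1',468,366,.034),('s2',562,350,.034),('s3',564,373,.034),('s4',471,388,.034)]:
    print(n,R(u,v,z).round(4))
```

```text
c1 [0.5741 0.2626 0.07  ]
c2 [0.5275 0.0712 0.07  ]
c3 [0.4036 0.0945 0.07  ]
c4 [0.4467 0.2922 0.07  ]
btn [0.4711 0.1129 0.092 ]
wide [ 0.4917 -0.1606  0.06  ]
mid [ 0.5029 -0.2132  0.06  ]
nar [ 0.5142 -0.2678  0.06  ]
s1 [ 0.5004 -0.1295  0.034 ]
s2 [ 0.5429 -0.299   0.034 ]
s3 [ 0.5014 -0.3035  0.034 ]
s4 [ 0.4614 -0.137   0.034 ]
```

```bash
cat >> h.py <<'E'
from scipy.spatial.transform import Rotation as Ro
def go(p,yang):
    s=read_state();R=np.array(s['tcp_rot']).reshape(3,3);a=np.radians(yang)
    y=np.array([np.cos(a),np.sin(a),0]);z=np.array([0,0,-1.]);G=np.c_[np.cross(y,z),y,z]
    d=R.T@(np.array(p)-s['position']);w=Ro.from_matrix(R.T@G).as_rotvec(degrees=True)
    print('shift',(d/.3).round(4),'turn',(w/45).round(4),'pos',np.round(s['position'],4),'rows',round(np.linalg.norm(d)/.0417,1),round(np.linalg.norm(w)/7.16,1))
E
python3 -c "
from h import *
go([.45,.18,.25],77)"
```

```text
shift [-1.1198 -0.9164 -0.0097] turn [-0.0025 -0.0007 -0.252 ] pos [0.2572 0.5689 0.2466] rows 10.4 1.6
```

Emit:
step_arm --pt "-0.83 -0.567 0 0 0 -0.25 -1" --pt "-0.83 -0.567 0 0 0 -0.25 -1" --pt "-0.83 -0.567 0 0 0 -0.25 -1" --pt "-0.83 -0.567 0 0 0 -0.25 -1" --pt "-0.83 -0.567 0 0 0 -0.25 -1" --pt "-0.83 -0.567 0 0 0 -0.25 -1" --pt "-0.83 -0.567 0 0 0 -0.25 -1" --pt "-0.83 -0.567 0 0 0 -0.25 -1"

```text
time_s: 0.77
position: [0.4169, 0.3075, 0.2473]
tcp_rot: [[-0.973, 0.231, 0.001], [0.231, 0.973, -0.002], [-0.001, -0.002, -1.0]]
force: [-0.1, 0.2, 0.5]
opening: 1.0
grasp_force: 0.0
```

```bash
python3 -c "
from h import *
go([.45,.18,.25],77)"
```

```text
shift [-0.2055 -0.3881 -0.0079] turn [-0.0026  0.0017 -0.0074] pos [0.4169 0.3075 0.2473] rows 3.2 0.1
```

Emit:
step_arm --pt "-0.2 -0.39 0 0 0 0 -1" --pt "-0.2 -0.39 0 0 0 0 -1" --pt "-0.2 -0.39 0 0 0 0 -1" --pt "-0.2 -0.39 0 0 0 0 -1" --pt "-0.2 -0.39 0 0 0 0 -1" --pt "-0.2 -0.39 0 0 0 0 -1" --pt "-0.2 -0.39 0 0 0 0 -1"

```text
time_s: 1.35
position: [0.4457, 0.1855, 0.2474]
tcp_rot: [[-0.974, 0.225, -0.001], [0.225, 0.974, 0.001], [0.001, 0.0, -1.0]]
force: [0.3, 0.6, 0.8]
opening: 0.998
grasp_force: 0.0
```

Run:
```python
from h import *
cap('wrist','w1.png')
print(read_state()['position'],capture('wrist')['T_tool_cam'])
for p in [(.488,.181,.078),(.491,.196,.097),(.471,.112,.092)]: print(proj('w1.png',p))
```

```text
[0.44564266 0.18577738 0.24744445] [[-2.04236657e-04 -9.66288385e-01 -2.57462065e-01  6.97194502e-02]
 [ 9.99999801e-01 -4.37559030e-05 -6.29047218e-04 -8.52227368e-05]
 [ 5.96575535e-04 -2.57462142e-01  9.66288202e-01 -1.38103926e-01]
 [ 0.00000000e+00  0.00000000e+00  0.00000000e+00  1.00000000e+00]]
[264.09669635 220.86280522]
[280.51258721 227.27015648]
[190.63426792 224.86481414]
```

View pics/w1.png

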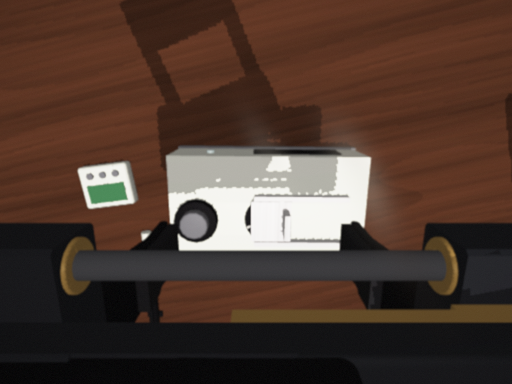

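The wrist view shows the button at (194,223), the shutter plate's left edge at x≈249 and the tab at about (287,223). This matches the estimate to about 2 mm, so I'll grip the tab.

Emit:
step_arm --pt "-0.14 0.08 0.1 0 0 0 -1" --pt "-0.14 0.08 0.1 0 0 0 -1" --pt "-0.14 0.08 0.467 0 0 0 -1" --pt "-0.14 0.08 0.467 0 0 0 -1" --pt "-0.14 0.08 0.467 0 0 0 -0.3" --pt "-0.14 0.08 0.467 0 0 0 0.3" --pt "-0.14 0.08 0.467 0 0 0 1" --pt "-0.14 0.08 0.467 0 0 0 1"

```text
time_s: 2.12
position: [0.4934, 0.1992, 0.1086]
tcp_rot: [[-0.974, 0.225, 0.002], [0.225, 0.974, 0.0], [-0.002, 0.001, -1.0]]
force: [0.6, 0.3, -0.2]
opening: 0.783
grasp_force: 0.0
```

Emit:
step_arm --pt "0 0 0 0 0 0 1" --pt "0 0 0 0 0 0 1" --pt "0 0 0 0 0 0 1" --pt "0 0 0 0 0 0 1" --pt "0 0 0 0 0 0 1" --pt "0 0 0 0 0 0 1"

```text
time_s: 2.62
position: [0.4928, 0.1981, 0.1079]
tcp_rot: [[-0.974, 0.227, 0.001], [0.227, 0.974, 0.0], [-0.001, 0.0, -1.0]]
force: [0.2, 0.6, 0.8]
opening: 0.328
grasp_force: 0.0
```

Emit:
step_arm --pt "0 0 0 0 0 0 1" --pt "0 0 0 0 0 0 1" --pt "0 0 0 0 0 0 1" --pt "0 0 0 0 0 0 1" --pt "0 0 0 0 0 0 1"

```text
time_s: 3.03
position: [0.4927, 0.1988, 0.1074]
tcp_rot: [[-0.974, 0.227, 0.0], [0.227, 0.974, 0.001], [-0.0, 0.001, -1.0]]
force: [0.0, 3.3, 0.1]
opening: 0.063
grasp_force: 30.0
```

Emit:
step_arm --pt "0 0.04 0 0 0 0 1" --pt "0 0.08 0 0 0 0 1" --pt "0 0.11 0 0 0 0 1" --pt "0 0.13 0 0 0 0 1" --pt "0 0.13 0 0 0 0 1"

```text
time_s: 3.45
position: [0.5021, 0.2381, 0.1075]
tcp_rot: [[-0.974, 0.225, 0.002], [0.225, 0.974, 0.001], [-0.001, 0.001, -1.0]]
force: [1.1, 2.4, -0.1]
opening: 0.064
grasp_force: 30.0
```

Emit:
step_arm --pt "0 0.01 0 0 0 0 1" --pt "0 0.015 0 0 0 0 1" --pt "0 0.015 0 0 0 0 1"

```text
time_s: 3.7
position: [0.5028, 0.2408, 0.1075]
tcp_rot: [[-0.974, 0.226, 0.001], [0.226, 0.974, 0.0], [-0.001, 0.0, -1.0]]
force: [1.2, 0.8, -0.7]
opening: 0.067
grasp_force: 30.0
```

Emit:
step_arm --pt "0 0 0 0 0 0 0.5" --pt "0 0 0 0 0 0 0.0" --pt "0 0 0 0 0 0 -0.5" --pt "0 0 0 0 0 0 -1" --pt "0 0 -0.12 0 0 0 -1" --pt "0 0 -0.26 0 0 0 -1" --pt "0.2 -0.2 -0.38 0 0 0 -1" --pt "0.27 -0.2 -0.38 0 0 0 -1"

```text
time_s: 4.37
position: [0.4357, 0.2076, 0.2166]
tcp_rot: [[-0.974, 0.227, 0.008], [0.227, 0.974, 0.001], [-0.008, 0.003, -1.0]]
force: [-0.3, 0.0, 0.2]
opening: 0.586
grasp_force: 0.0
```

Emit:
step_arm --pt "0.02 0 0 0 0 0 -1" --pt "0.02 0 0 0 0 0 -1" --pt "0.02 0 0 0 0 0 -1"

```text
time_s: 4.62
position: [0.4267, 0.2093, 0.2144]
tcp_rot: [[-0.974, 0.226, 0.002], [0.226, 0.974, 0.0], [-0.002, 0.001, -1.0]]
force: [0.6, -0.1, -0.2]
opening: 0.817
grasp_force: 0.0
```

Run:
```python
from h import *
cap('wrist','w2.png')
print(read_state()['position'])
for p in [(.488,.181,.074),(.471,.112,.092)]: print(proj('w2.png',p))
a=cv2.imread('pics/w2.png')[100:280,110:410];cv2.imwrite('pics/w2c.png',cv2.resize(a,None,fx=2.6,fy=2.6,interpolation=cv2.INTER_CUBIC))
```

```text
[0.42761112 0.20942437 0.21415913]
[244.38736139 255.02430086]
[163.19458274 263.16661425]
```

View pics/w2c.png

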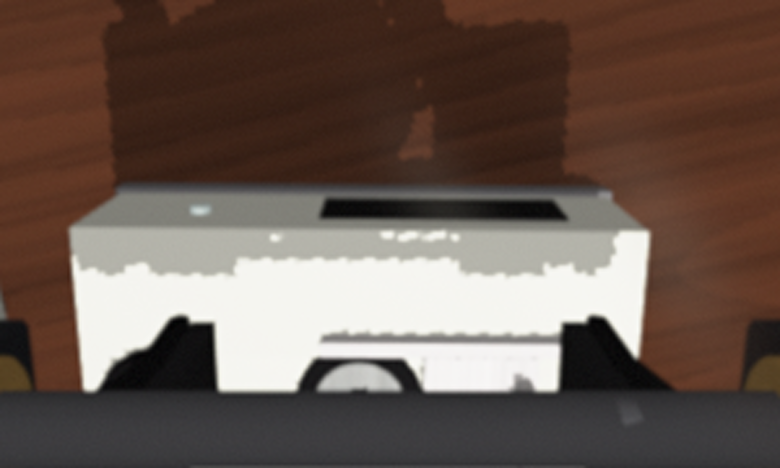

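The shutter is open and the keyhole face is partly visible at crop (360,380), behind the gripper bar. I'll shift +x for a clear look.

Emit:
step_arm --pt "-0.31 0 -0.12 0 0 0 -1" --pt "-0.31 0 -0.12 0 0 0 -1" --pt "-0.31 0 -0.12 0 0 0 -1" --pt "-0.31 0 -0.12 0 0 0 -1" --pt "-0.31 0 -0.12 0 0 0 -1" --pt "-0.31 0 -0.12 0 0 0 -1"

```text
time_s: 5.17
position: [0.5159, 0.1882, 0.2486]
tcp_rot: [[-0.974, 0.226, -0.004], [0.226, 0.974, -0.0], [0.004, -0.001, -1.0]]
force: [-0.6, 0.2, -0.6]
opening: 1.001
grasp_force: 0.0
```

Run:
```python
from h import *
cap('wrist','w3.png')
print(read_state()['position'])
for p in [(.488,.181,.074),(.471,.112,.092)]: print(proj('w3.png',p))
a=cv2.imread('pics/w3.png')[60:240,120:380];cv2.imwrite('pics/w3c.png',cv2.resize(a,None,fx=3,fy=3,interpolation=cv2.INTER_CUBIC))
```

```text
[0.51543622 0.18830767 0.24865381]
[245.54410449 153.44664424]
[167.06357483 155.16402173]
```

View pics/w3c.png

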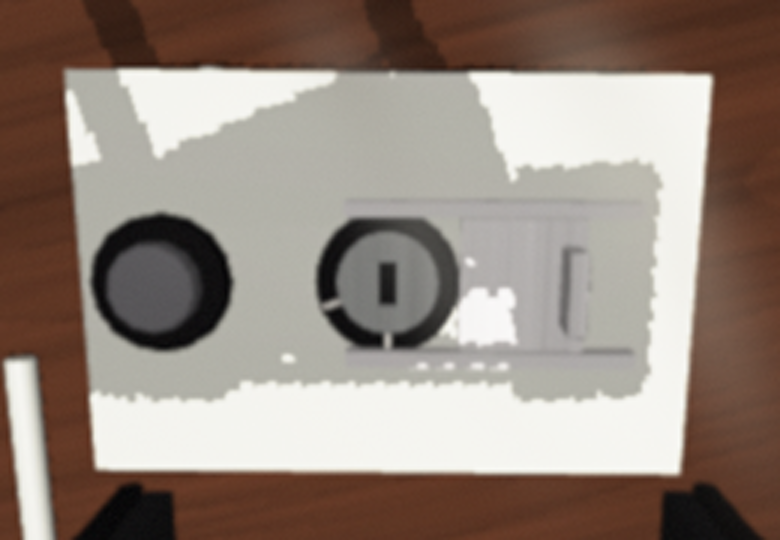

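Clear view. Slot centre at crop (387,283), button top at (151,287), console top corners at (65,70), (712,74), (680,472) and (97,470). The shutter is well open.

Run:
```python
from h import *
R=lambda u,v,z:ray('w3.png',120+u/3-.33,60+v/3-.33,z)
k=R(387,283,.073);b=R(151,287,.092);c=np.array([R(*q,.07) for q in [(65,70),(712,74),(680,472),(97,470)]])
print(k,b,c.mean(0),c)
for v in (k-b,c[1]-c[0],c[2]-c[3]): print(np.linalg.norm(v[:2]),np.degrees(np.arctan2(v[1],v[0])))
for v in (c[2]-c[1],c[3]-c[0]): print(np.linalg.norm(v[:2]),np.degrees(np.arctan2(v[1],v[0]))+90)
go([.53,-.165,.25],11.9)
```

```text
[0.48934201 0.1837596  0.073     ] [0.47176129 0.11457442 0.092     ] [0.48949127 0.18411281 0.07      ] [[0.40270032 0.10182231 0.07      ]
 [0.44935232 0.29697815 0.07      ]
 [0.57599878 0.26650111 0.07      ]
 [0.52991365 0.07114967 0.07      ]]
0.07138397476782117 75.74228208052166
0.20065445544928667 76.55574688057146
0.20071378976851814 76.72611017984497
0.13026195832711035 76.46924211972
0.1308588601457366 76.44404596857423
shift [-0.3134 -1.1363 -0.0042] turn [-0.004  -0.0032  1.4453] pos [0.5154 0.1883 0.2487] rows 8.5 9.1
```

Emit:
step_arm --pt "-0.18 -0.98 0 0 0 0.9 -1" --pt "-0.18 -0.98 0 0 0 0.9 -1" --pt "-0.18 -0.98 0 0 0 0.9 -1" --pt "-0.18 -0.98 0 0 0 0.9 -1" --pt "-0.18 -0.98 0 0 0 0.9 -1" --pt "-0.18 -0.98 0 0 0 0.9 -1" --pt "-0.18 -0.98 0 0 0 0.9 -1" --pt "-0.18 -0.98 0 0 0 0.9 -1"

```text
time_s: 5.88
position: [0.5025, -0.1155, 0.2497]
tcp_rot: [[-0.59, 0.807, 0.0], [0.807, 0.59, -0.003], [-0.002, -0.002, -1.0]]
force: [0.0, 0.4, 0.4]
opening: 0.999
grasp_force: 0.0
```

```bash
python3 -c "
from h import *
go([.498,-.19,.25],11.9)"
```

```text
shift [-0.1915 -0.1586 -0.0002] turn [-0.0014  0.0033  0.5394] pos [ 0.5025 -0.1155  0.2497] rows 1.8 3.4
```

Emit:
step_arm --pt "-0.19 -0.16 0 0 0 0.54 -1" --pt "-0.19 -0.16 0 0 0 0.54 -1" --pt "-0.19 -0.16 0 0 0 0.54 -1" --pt "-0.19 -0.16 0 0 0 0.54 -1" --pt "-0.19 -0.16 0 0 0 0.54 -1" --pt "-0.19 -0.16 0 0 0 0.54 -1" --pt "-0.19 -0.16 0 0 0 0.54 -1"

```text
time_s: 6.47
position: [0.4978, -0.1836, 0.2497]
tcp_rot: [[-0.212, 0.977, -0.001], [0.977, 0.212, 0.001], [0.001, -0.001, -1.0]]
force: [0.8, -0.3, 0.3]
opening: 1.0
grasp_force: 0.0
```

Run:
```python
from h import *
cap('wrist','w4.png')
print(read_state()['position'])
for p in [(.4917,-.1606,.068),(.503,-.213,.068)]: print(proj('w4.png',p))
a=cv2.imread('pics/w4.png')[60:240,120:380];cv2.imwrite('pics/w4c.png',cv2.resize(a,None,fx=3,fy=3,interpolation=cv2.INTER_CUBIC))
```

```text
[ 0.49794979 -0.1837503   0.249858  ]
[257.5320857  153.86402419]
[257.51130485 205.54549194]
```

View pics/w4c.png

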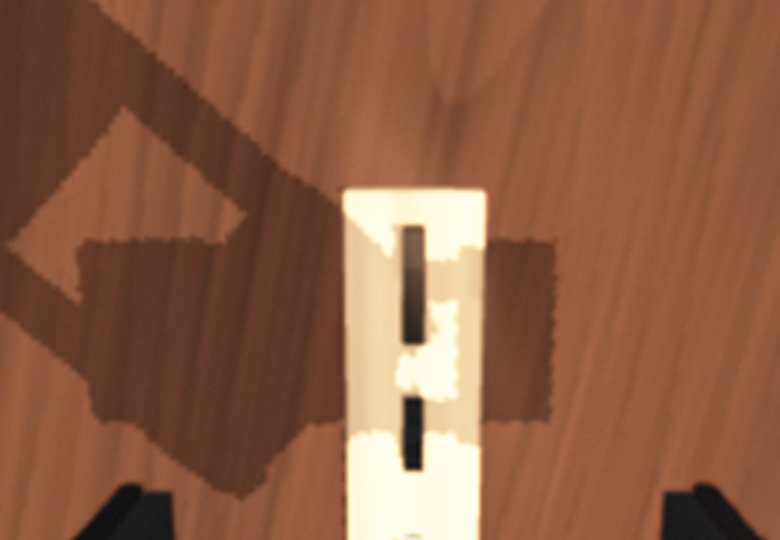

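The wide key's head top is at crop (413.5,285), spanning rows 227–344 and aligned with the tool. The round key is at (413,433).

Run:
```python
from h import *
R=lambda u,v,z:ray('w4.png',120+u/3-.33,60+v/3-.33,z)
a=R(413.5,227,.068);b=R(413.5,344,.068);print(a,b,np.linalg.norm(a-b),(a+b)/2,R(412,433,.068))
k=(a+b)/2
v=k-R(412,433,.068);ang=np.degrees(np.arctan2(v[1],v[0]));print(ang)
go([k[0],k[1],.1],12);go([k[0],k[1],.064],12)
```

```text
[ 0.48783736 -0.14285606  0.068     ] [ 0.49604315 -0.18083802  0.068     ] 0.03885825697401078 [ 0.49194026 -0.16184704  0.068     ] [ 0.50213569 -0.21148294  0.068     ]
101.60735500909672
shift [ 0.0753 -0.0038  0.4996] turn [-0.0007 -0.0008  0.0055] pos [ 0.4979 -0.1838  0.2499] rows 3.6 0.0
shift [ 0.0752 -0.0037  0.6196] turn [-0.0007 -0.0008  0.0055] pos [ 0.4979 -0.1838  0.2499] rows 4.5 0.0
```

Emit:
step_arm --pt "0.075 -0.004 0.2 0 0 0 -1" --pt "0.075 -0.004 0.4 0 0 0 -0.4" --pt "0.075 -0.004 0.5 0 0 0 0" --pt "0.075 -0.004 0.58 0 0 0 0" --pt "0.075 -0.004 0.618 0 0 0 0.5" --pt "0.075 -0.004 0.618 0 0 0 1" --pt "0.075 -0.004 0.618 0 0 0 1" --pt "0.075 -0.004 0.618 0 0 0 1"

```text
time_s: 7.18
position: [0.4934, -0.1634, 0.0658]
tcp_rot: [[-0.211, 0.978, 0.002], [0.978, 0.211, -0.001], [-0.002, 0.002, -1.0]]
force: [0.5, -0.3, 0.2]
opening: 0.556
grasp_force: 0.0
```

Emit:
step_arm --pt "0 0 0 0 0 0 1" --pt "0 0 0 0 0 0 1" --pt "0 0 0 0 0 0 1" --pt "0 0 0 0 0 0 1" --pt "0 0 0 0 0 0 1" --pt "0 0 0 0 0 0 1" --pt "0 0 0 0 0 0 1"

```text
time_s: 7.77
position: [0.4924, -0.1632, 0.065]
tcp_rot: [[-0.21, 0.978, 0.0], [0.978, 0.21, -0.0], [-0.0, 0.0, -1.0]]
force: [0.6, 0.2, 2.7]
opening: 0.086
grasp_force: 30.0
```

Emit:
step_arm --pt "0 0 -0.1 0 0 0 1" --pt "0 0 -0.2 0 0 0 1" --pt "0 0 -0.33 0 0 0 1" --pt "0 0 -0.45 0 0 0 1" --pt "0 0 -0.45 0 0 0 1"

```text
time_s: 8.18
position: [0.4959, -0.1651, 0.2059]
tcp_rot: [[-0.21, 0.978, 0.012], [0.978, 0.21, -0.007], [-0.009, 0.01, -1.0]]
force: [1.8, -0.8, -1.0]
opening: 0.095
grasp_force: 30.0
```

```bash
python3 -c "
from h import *
go([.4908,.1835,.2],76.6)"
```

```text
shift [1.1396 0.2273 0.0118] turn [ 0.0048  0.0174 -1.4328] pos [ 0.4959 -0.1651  0.2059] rows 8.4 9.0
```

Emit:
step_arm --pt "0.98 0.2 0 0 0 -0.95 1" --pt "0.98 0.2 0 0 0 -0.95 1" --pt "0.98 0.2 0 0 0 -0.95 1" --pt "0.98 0.2 0 0 0 -0.95 1" --pt "0.98 0.2 0 0 0 -0.95 1" --pt "0.98 0.2 0 0 0 -0.95 1" --pt "0.98 0.2 0 0 0 -0.95 1" --pt "0.98 0.2 0 0 0 -0.95 1"

```text
time_s: 8.85
position: [0.4879, 0.1422, 0.1992]
tcp_rot: [[-0.821, 0.572, -0.001], [0.572, 0.821, 0.002], [0.002, 0.001, -1.0]]
force: [-0.6, -0.2, -0.3]
opening: 0.083
grasp_force: 30.0
```

```bash
python3 -c "
from h import *
go([.4908,.1835,.2],76.6)"
```

```text
shift [ 0.0708  0.1184 -0.0024] turn [ 0.0021 -0.0022 -0.4769] pos [0.4879 0.1422 0.1992] rows 1.0 3.0
```

Emit:
step_arm --pt "0.07 0.118 0 0 0 -0.477 1" --pt "0.07 0.118 0 0 0 -0.477 1" --pt "0.07 0.118 0 0 0 -0.477 1" --pt "0.07 0.118 0 0 0 -0.477 1" --pt "0.07 0.118 0 0 0 -0.477 1" --pt "0.07 0.118 0 0 0 -0.477 1" --pt "0.07 0.118 0 0 0 -0.477 1"

```text
time_s: 9.43
position: [0.4925, 0.1773, 0.1995]
tcp_rot: [[-0.971, 0.239, -0.0], [0.239, 0.971, -0.0], [0.0, -0.0, -1.0]]
force: [0.3, -0.7, -0.8]
opening: 0.091
grasp_force: 30.0
```

```bash
python3 -c "
from h import *
go([.4908,.1835,.2],76.6)
go([.4908,.1835,.130],76.6)
cap('scene','s2.png')
u=proj('s2.png',[.49,.183,.12]);print(u)
a=cv2.imread('pics/s2.png');x,y=map(int,u);cv2.imwrite('pics/s2c.png',cv2.resize(a[max(0,y-60):y+50,x-70:x+70],None,fx=5,fy=5,interpolation=cv2.INTER_CUBIC))"
```

```text
shift [ 0.0103  0.0187 -0.0017] turn [-0.0002 -0.0005 -0.01  ] pos [0.4925 0.1773 0.1995] rows 0.2 0.1
shift [0.0103 0.0188 0.2316] turn [-0.0002 -0.0005 -0.01  ] pos [0.4925 0.1773 0.1995] rows 1.7 0.1
[253.1963105  130.94251444]
```

View pics/s2c.png

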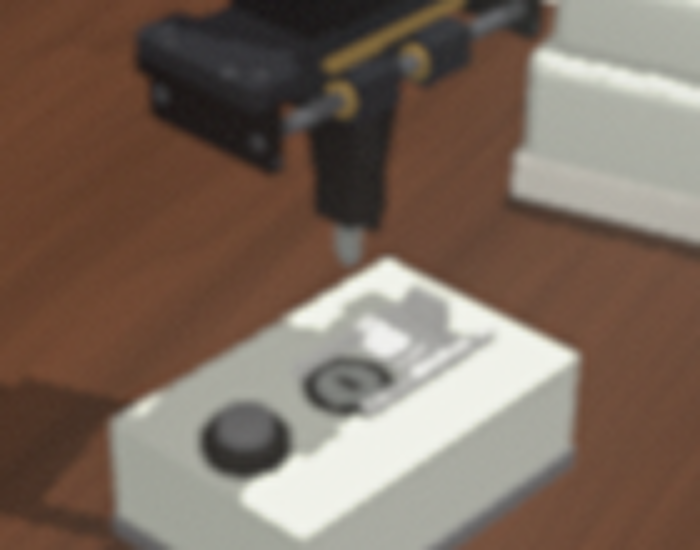

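The key is held upright above the keyhole, and the shutter is open. I'll correct laterally and lower to just above the face.

Emit:
step_arm --pt "0.01 0.0187 0.1 0 0 -0.01 1" --pt "0.01 0.0187 0.17 0 0 -0.01 1" --pt "0.01 0.0187 0.218 0 0 -0.01 1" --pt "0.01 0.0187 0.218 0 0 -0.01 1" --pt "0.01 0.0187 0.218 0 0 -0.01 1" --pt "0.01 0.0187 0.218 0 0 -0.01 1"

```text
time_s: 9.98
position: [0.4916, 0.184, 0.135]
tcp_rot: [[-0.973, 0.23, 0.001], [0.23, 0.973, 0.0], [-0.001, 0.001, -1.0]]
force: [-0.1, -0.2, 0.3]
opening: 0.091
grasp_force: 30.0
```

```bash
python3 -c "
from h import *
go([.4908,.1835,.104],76.6)"
```

```text
shift [ 0.0025 -0.0022  0.1032] turn [0.0007 0.0017 0.0026] pos [0.4916 0.184  0.135 ] rows 0.7 0.0
```

Emit:
step_arm --pt "0.002 -0.002 0.015 0 0 0 1" --pt "0.002 -0.002 0.025 0 0 0 1" --pt "0.002 -0.002 0.033 0 0 0 1" --pt "0.002 -0.002 0.04 0 0 0 1" --pt "0.002 -0.002 0.04 0 0 0 1"

```text
time_s: 10.4
position: [0.49, 0.1836, 0.122]
tcp_rot: [[-0.973, 0.229, -0.0], [0.229, 0.973, -0.0], [0.0, -0.0, -1.0]]
force: [0.2, 0.1, -0.9]
opening: 0.089
grasp_force: 30.0
```

Emit:
step_arm --pt "0 0 0.01 0 0 0 1" --pt "0 0 0.02 0 0 0 1" --pt "0 0 0.03 0 0 0 1" --pt "0 0 0.04 0 0 0 1" --pt "0 0 0.048 0 0 0 1" --pt "0 0 0.055 0 0 0 1" --pt "0 0 0.058 0 0 0 1" --pt "0 0 0.058 0 0 0 1"

```text
time_s: 11.07
position: [0.49, 0.1836, 0.1046]
tcp_rot: [[-0.973, 0.229, -0.001], [0.229, 0.973, -0.0], [0.001, -0.0, -1.0]]
force: [0.0, -0.5, 0.4]
opening: 0.088
grasp_force: 30.0
```

Going in freely. Press to seat until force builds.

Emit:
step_arm --pt "0 0 0.002 0 0 0 1" --pt "0 0 0.004 0 0 0 1" --pt "0 0 0.006 0 0 0 1" --pt "0 0 0.006 0 0 0 1" --pt "0 0 0.006 0 0 0 1"

```text
time_s: 11.48
position: [0.4903, 0.1837, 0.104]
tcp_rot: [[-0.974, 0.229, 0.001], [0.229, 0.974, 0.0], [-0.001, 0.0, -1.0]]
force: [-0.7, 0.2, 6.0]
opening: 0.088
grasp_force: 30.0
```

Emit:
step_arm --pt "0 -0.0004 0 0 0 0.12 1" --pt "0.0001 -0.0008 0 0 0 0.24 1" --pt "0.0002 -0.0012 0 0 0 0.36 1" --pt "0.0003 -0.0015 0 0 0 0.48 1" --pt "0.0004 -0.0018 0 0 0 0.6 1" --pt "0.0006 -0.0021 0 0 0 0.72 1" --pt "0.0008 -0.0024 0 0 0 0.84 1" --pt "0.0009 -0.0026 0 0 0 0.89 1"

```text
time_s: 12.15
position: [0.49, 0.183, 0.1039]
tcp_rot: [[-0.595, 0.804, 0.001], [0.804, 0.595, -0.0], [-0.001, 0.001, -1.0]]
force: [-1.7, 0.4, 5.7]
opening: 0.091
grasp_force: 30.0
```

Emit:
step_arm --pt "0.0001 -0.0005 0 0 0 0.12 1" --pt "0.0002 -0.0009 0 0 0 0.24 1" --pt "0.0003 -0.0013 0 0 0 0.36 1" --pt "0.0004 -0.0017 0 0 0 0.48 1" --pt "0.0006 -0.002 0 0 0 0.6 1" --pt "0.0007 -0.0022 0 0 0 0.7 1" --pt "0.0008 -0.0024 0 0 0 0.8 1" --pt "0.0008 -0.0024 0 0 0 0.8 1"

```text
time_s: 12.82
position: [0.489, 0.1826, 0.104]
tcp_rot: [[-0.01, 1.0, 0.0], [1.0, 0.01, -0.0], [-0.0, 0.0, -1.0]]
force: [-0.9, -0.6, 6.7]
opening: 0.085
grasp_force: 30.0
```

```bash
python3 -c "
from h import *
s=read_state();print(s['moment'],s['force'])
R=s['tcp_rot'];print(np.degrees(np.arctan2(R[1][1],R[0][1])))"
```

```text
[-0.27593     0.30744986 -0.02281755] [-0.88937217 -0.58901934  6.69377745]
0.5934847500948061
```

Emit:
step_arm --pt "0 -0.0002 0 0 0 0.05 1" --pt "0 -0.0003 0 0 0 0.09 1" --pt "0 -0.0003 0 0 0 0.09 1"

```text
time_s: 13.07
position: [0.489, 0.1827, 0.104]
tcp_rot: [[0.058, 0.998, 0.001], [0.998, -0.058, -0.0], [-0.0, 0.001, -1.0]]
force: [-1.4, -0.4, 7.3]
opening: 0.091
grasp_force: 30.0
```

```bash
python3 -c "
from h import *
s=read_state();print(s['moment'],s['force'])
R=s['tcp_rot'];print(np.degrees(np.arctan2(R[1][1],R[0][1])))"
```

```text
[-0.20814364  0.30263504  0.10081361] [-1.4385831  -0.44213109  7.32701661]
-3.34986136247873
```

Turned about 80° with the moment now rising against the stop. Release, lift and go towards the start button.

Emit:
step_arm --pt "0 0 0 0 0 0 0.6" --pt "0 0 0 0 0 0 0.3" --pt "0 0 0 0 0 0 0.2" --pt "0 0 0 0 0 0 0.2" --pt "0 0 -0.1 0 0 0 0.2" --pt "0 0 -0.22 0 0 0 0.2" --pt "0 0 -0.34 0 0 0 0.2" --pt "0 0 -0.34 0 0 0 0.2"

```text
time_s: 13.73
position: [0.493, 0.1836, 0.2111]
tcp_rot: [[0.058, 0.998, 0.013], [0.998, -0.058, 0.002], [0.003, 0.013, -1.0]]
force: [0.7, -0.5, 0.8]
opening: 0.394
grasp_force: 0.0
```

```bash
python3 -c "
from h import *
go([.4726,.09,.24],-2)"
```

```text
shift [-0.3151 -0.0487 -0.098 ] turn [ 0.0164 -0.0034 -0.0291] pos [0.493  0.1836 0.2111] rows 2.4 0.2
```

Emit:
step_arm --pt "-0.235 -0.054 -0.09 0 0 0 1" --pt "-0.235 -0.054 -0.09 0 0 0 1" --pt "-0.235 -0.054 -0.09 0 0 0 1" --pt "-0.235 -0.054 -0.09 0 0 0 1" --pt "-0.235 -0.054 -0.09 0 0 0 1" --pt "-0.235 -0.054 -0.09 0 0 0 1" --pt "-0.235 -0.054 -0.09 0 0 0 1"

```text
time_s: 14.32
position: [0.4686, 0.1141, 0.2314]
tcp_rot: [[0.057, 0.998, -0.001], [0.998, -0.057, 0.0], [0.0, -0.001, -1.0]]
force: [0.3, 0.6, 0.5]
opening: 0.019
grasp_force: 0.0
```

Run:
```python
from h import *
cap('wrist','w5.png')
a=cv2.imread('pics/w5.png')[0:240,120:400];cv2.imwrite('pics/w5c.png',cv2.resize(a,None,fx=2.5,fy=2.5,interpolation=cv2.INTER_CUBIC))
go([.4726,.1137,.12],-3.35);print(read_state()['opening'])
```

```text
shift [-0.0006  0.0139  0.3713] turn [-0.0014 -0.0001  0.0022] pos [0.4686 0.1141 0.2314] rows 2.7 0.0
0.010572846531513589
```

View pics/w5c.png

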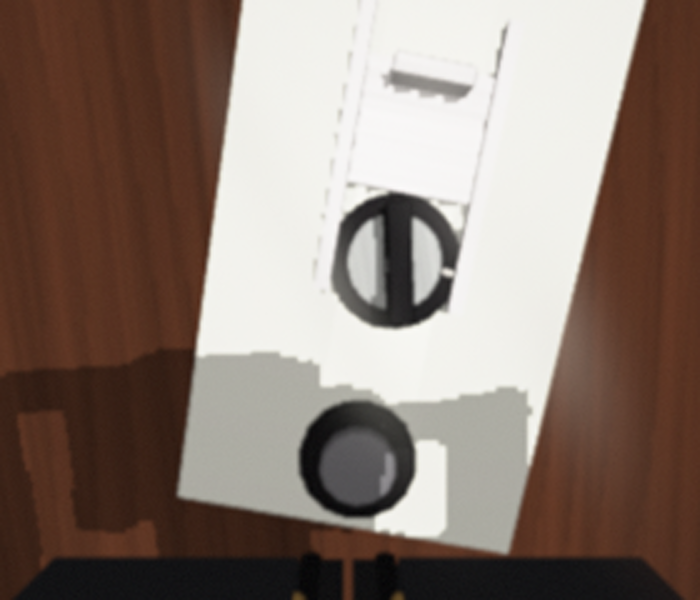

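The key sits in the switch, turned about 79° from console x (stop plus play), at crop (399,260). The shutter is clear and the button is at (358,465). Now press start.

Emit:
step_arm --pt "0 0.014 0.12 0 0 0 1" --pt "0 0.014 0.24 0 0 0 1" --pt "0 0.014 0.34 0 0 0 1" --pt "0 0.014 0.37 0 0 0 1" --pt "0 0.014 0.37 0 0 0 1" --pt "0 0.014 0.37 0 0 0 1"

```text
time_s: 14.87
position: [0.4731, 0.1134, 0.1211]
tcp_rot: [[0.057, 0.998, -0.0], [0.998, -0.057, 0.0], [-0.0, -0.0, -1.0]]
force: [-0.2, -0.3, -0.7]
opening: 0.006
grasp_force: 0.0
```

Emit:
step_arm --pt "0 0 0.01 0 0 0 1" --pt "0 0 0.02 0 0 0 1" --pt "0 0 0.027 0 0 0 1" --pt "0 0 0.03 0 0 0 1" --pt "0 0 0.03 0 0 0 1"

```text
time_s: 15.28
position: [0.4744, 0.1132, 0.113]
tcp_rot: [[0.058, 0.998, 0.004], [0.998, -0.058, 0.0], [0.001, 0.004, -1.0]]
force: [2.4, 1.7, 4.1]
opening: 0.007
grasp_force: 1.9
```

Contact and partly down; press through to the stop.

Emit:
step_arm --pt "0 0 0.005 0 0 0 1" --pt "0 0 0.01 0 0 0 1" --pt "0 0 0.015 0 0 0 1" --pt "0 0 0.015 0 0 0 1" --pt "0 0 0.015 0 0 0 1"

```text
time_s: 15.7
position: [0.4745, 0.1132, 0.1109]
tcp_rot: [[0.058, 0.998, 0.005], [0.998, -0.058, 0.0], [0.0, 0.005, -1.0]]
force: [-3.3, 0.6, 29.2]
opening: 0.008
grasp_force: 14.7
```

Emit:
step_arm --pt "0 0 -0.03 0 0 0 1" --pt "0 0 -0.1 0 0 0 1" --pt "0 0 -0.22 0 0 0 1" --pt "0 0 -0.35 0 0 0 1" --pt "0 0 -0.42 0 0 0 1" --pt "0 0 -0.42 0 0 0 1" --pt "0 0 -0.42 0 0 0 1"

```text
time_s: 16.28
position: [0.4725, 0.1129, 0.2342]
tcp_rot: [[0.058, 0.998, 0.001], [0.998, -0.058, -0.0], [-0.0, 0.001, -1.0]]
force: [0.1, -0.1, -0.9]
opening: 0.007
grasp_force: 0.0
```

Run:
```python
from h import *
cap('wrist','w6.png')
a=cv2.imread('pics/w6.png')[0:240,120:400];cv2.imwrite('pics/w6c.png',cv2.resize(a,None,fx=2.5,fy=2.5,interpolation=cv2.INTER_CUBIC))
```

```text
(no output)
```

View pics/w6c.png

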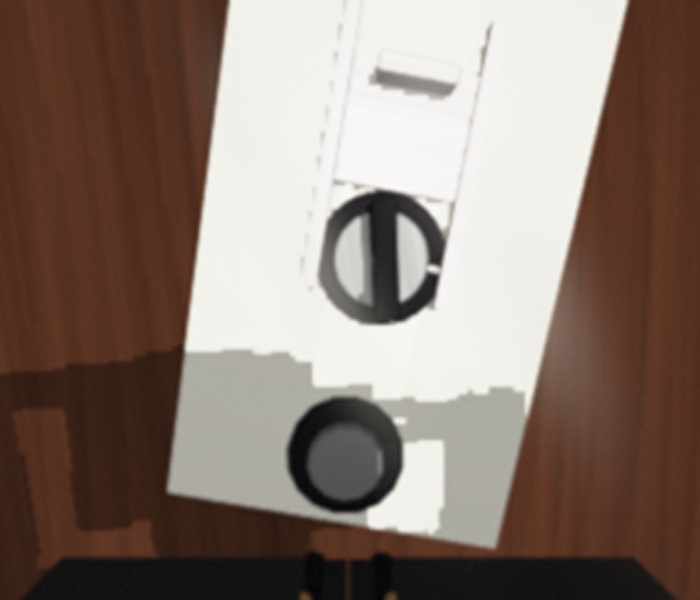

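The key is upright and turned on at (384,257), the shutter is open, the button at (345,460) is back up, and the arm is clear. Handing in.

```bash
python3 -c "
from rig import *
print(hand_in())"
```

```text
the job is handed in; nothing more can be done
None
```

The job is handed in, though no verdict came back: the shutter is open, the square-headed key is seated and turned on to the stop, and start was pressed to its stop (29 N) and sprang back, with the arm clear at about 16 s.

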